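Aim the lamp and hold the sprung ring case at its mark

ROBOT

A 6-joint arm with a two-finger parallel gripper is mounted at the origin on the work surface. World frame = base frame: x ahead of the robot, y to its left, z up, the work surface at z = 0. Lengths are in m, angles in rad, forces in N, time in s.
With the tool pointing down it reaches from about 0.225 to 0.875 m from the base axis. Payload 3.4 kg.
Tool frame: the origin (TCP) lies at the very end of the fingers, on their centre line; the grasp point (between the pads) lies 19 mm behind it; z points along the fingers, y is the line along which they close (so a half turn about z gives the same grasp; the last joint's range is limited). The gripper opens to 85 mm and grips with 20 to 120 N. Pads are 22 mm wide; open, the fingers measure 114 mm over their backs; the gripper's body (76 mm by 85 mm) begins 54 mm behind the grasp point. The pads swing forward as they close: fully open they stand 13 mm farther back than shut.
Start: joints at [1.045, 0.276, 1.505, -0, 1.361, -0.121], TCP at [0.226, 0.529, 0.231] pointing down, gripper open.
Joint ranges: [-2.89, 2.89], [-0.75, 2.08], [0.22, 2.7], [-1.18, 4.32], [0.11, 2.71], [-2.7, 2.7]. Speed limits (rad/s): [2.57, 2.57, 3.14, 3.14, 3.14, 3.14].

INTERFACE

Orientations are given as a unit quaternion [w, x, y, z].
In Python, from rig import manip gives the robot as it stands. The module is installed in compiled form; this text tells all that it offers.
- The arm moves only by the tool play_rows, never from a script. Its argument "motion" is a list of rows, each a list of 5 numbers: the shift along the tool's x, y, z in units of 40 mm (1.0 is 40 mm), then the turn about the tool's z in units of 10 degrees (1.0 is 10 degrees), then the finger opening in mm, from 0 to 85.4. A call has 1 to 5 rows; each row is the pose to reach, as a shift and turn from the pose commanded when the call began, along the tool's axes at that moment; what a row does not reach only later rows make up. A row lasts 1/8 s, in which the tool goes at most 62.5 mm and 10.7 degrees, less where a joint would pass 70% of its speed; a pose out of reach is approached as far as the arm can. A call with a gripper value outside its range is refused whole. The fingers move at their own pace and stop on an object; "newtons" is the grip in N (left out, the last holds). Time passes only in rows, so rows that repeat a pose let the fingers close. It gives the time, the measured TCP pose, the force, the opening and the grip force at its end, in the units of the state.
- manip.get_state(): the state, without advancing time (a new reading comes with each control period).
- manip.get_image(name): name is "scene" or "top" or "wrist"; returns a dict with "img" (400x640x3 uint8, red, green, blue), "range_z" (400x640 float32, m along the optical axis (not along the pixel's ray), 0 where there is no reading), "fx", "fy", "cx", "cy" (pixels), "R" (3x3) and "t" (3): a world point X has camera coordinates R X + t. Camera axes: x right, y down, z forward; pixel columns grow to the right and rows downward; lengths in m; the calibration is good to about 2 mm. A picture is of the moment at which its call begins.
- manip.sign_off(): hands the job in; it is judged then, once.
The state is a dict: "clock": time; "qpos": joint angles; "qd": joint speeds; "effort": joint torques, N m; "position": TCP position; "ee_rot": TCP orientation; "contact_force": force on the tool from outside, world axes, zero at the start; "moment": the same for the moment, N m; "width": finger opening in m; "gripper_force": force on a finger pad.
Only numpy, scipy, OpenCV 4.12 (cv2) and the standard library are available. Lean on these libraries where they do the work, as an engineer would, in place of code of your own. Each camera call takes 0.05 s, during which the arm holds its last target. There are 200 camera calls.

TASK

First turn and tilt the green desk lamp by its orange rear grip so that its beam points at the middle of the wooden ring case, while the case is still shut. Then lift the case's blue spring lid by its orange grip until the yellow pointer on the lid's edge is level with the red clip on the white quadrant, and finish while still holding the lid there: it shuts by itself if let go. Do not shift the red clip, and leave the other things on the bench where they are.

Things in the scene. Friction and masses are not known exactly. Their poses are not given: they have to be found in the camera images.
- lamp_pan (a joint): swivel of the lamp on its fixed foot about the vertical through lamp_pivot, rad, grows anticlockwise seen from above; a stiff friction joint (about 0.12 N m) that stays where it is left; range -1.7 to 1.7
- lamp_tilt (a joint): nod of the lamp head about the level axis through lamp_pivot, rad: 0 is a level beam, positive is nose down (and rear grip up); friction joint (about 0.15 N m) that stays where it is left; range -0.7 to 0.9
- lamp_pivot (a point): the point where the lamp's swivel and tilt axes cross, 155 mm above the bench, on the axis of the round grey foot (110 mm across, fixed to the bench) in a dark fork 89 mm wide
- lamp_knob (a point): centre of the lamp's orange rear cross grip: a plastic cylinder 20 mm thick and 28 mm long lying level, parallel to the tilt axis, on a steel bar of 10 mm, 115 mm straight behind lamp_pivot. lamp_knob, lamp_pivot and the beam lie on one line. Free all round; can be pinched from above across its two flat ends
- lamp_beam (a point): centre of the pale front glass of the green lamp head (76 mm across), 53 mm in front of lamp_pivot; its x axis is the beam direction, its y axis the tilt axis
- case_mid (a point): middle of the mouth of the wooden ring case, 55 mm above the bench, just under the shut lid: the point to aim the lamp at. The case is an open box 150 x 130 x 55 mm fixed to the bench, the opening edge of its lid roughly towards the lamp; x axis from the opening edge to the hinge edge, z up
- lid_angle (a joint): opening angle of the lid, rad: 0 shut (level), positive open. A spring pulls it shut: about 0.3 N m when shut and 0.5 N m more per rad, plus the lid's weight of 0.2 kg; that is 3 to 6 N at the grip
- lid_hinge (a point): middle of the lid's level hinge line along one 130 mm edge of the case, 60 mm above the bench, fixed; its y axis lies along the hinge line and its x axis points away from the lid
- lid: the blue lid frame with a clear window, 150 mm from hinge to opening edge, 130 mm along the hinge, 8 mm thick; its origin lies on the hinge line (at lid_hinge) and it turns with the lid: its x axis points from the opening edge to the hinge, its y axis along the hinge, z out of the lid's upper face
- lid_knob (a point): centre of the lid's orange cross grip: a cylinder 20 mm thick and 28 mm long parallel to the hinge, on a steel stem of 10 mm, 136 mm from the hinge line towards the opening edge and 34 mm above the middle of the lid's thickness. It can be pinched from above across its two flat ends, and then turns between the pads as the lid rises
- lid_pointer (a point): tip of the yellow pointer (10 mm wide, 4 mm thick) that sticks out of one side of the lid, 140 mm from the hinge line and 90 mm along the hinge from the lid's middle; it coincides with mark_tip when the lid is at the mark
- mark_tip (a point): the point of the small red clip (7 mm thick) on the white quadrant beside the case that the pointer has to meet: 140 mm from the hinge line
- mark (a joint): where the red clip is set: the lid angle in rad at which the pointer meets it, 0.4 to 0.8; a stiff friction slide that is not to be moved
- mug: white mug with pens, 78 mm across, 90 mm tall (pens to about 140 mm), loose; origin under its centre
- bottle: small clear bottle with blue cap, 48 mm across, 120 mm tall, loose; origin under its centre
- jar: tin can with a cork-coloured band, 68 mm across, 90 mm tall, loose; origin under its centre
- pliers: pliers with red handles lying flat, 166 mm long (along their x, jaws to +x), 46 mm wide, 12 mm tall, loose; origin under their middle
- loupe: small stand magnifier, black, 65 mm across, 75 mm tall, loose; origin under its centre
- tin: flat round brass tin, 70 mm across, 30 mm tall, loose; origin under its centre
Things that resemble listed ones, but are neither listed nor needed, are in the scene too. What is shaped like the loupe but turquoise is not meant.

How it is judged:
By the outcome, as a careful person would: the job done as asked, in the order asked, and still so for the second after the job is handed in, while the arm keeps its last pose, push and grip.
It also fails if it takes over 53 s, if anything falls off the work surface, if the arm or the gripper's body presses on something with over 40 N, if the wrist force passes 120 N, or if a joint passes its speed limit or range.

## Working session

There is one attempt and no reset: what is moved stays moved. The work goes in short steps, Python scripts to look and compute and a tool call to move; the robot and the scene stay as the last step left them, time stands still between calls to the robot, and variables do not carry over. Pictures are saved under pics/ and viewed, at most 10 in all, crops included, and the job is handed in when it is done.

Besides the shell and the picture viewer there is one more tool, called after "Call:" by a JSON object that holds its "op" and its "data". play_rows: Moves the arm, as the interface text tells. Its arguments: {"type":"object","properties":{"motion":{"type":"array","items":{"type":"array","items":{"type":"number"}}},"newtons":{"type":"number"}},"required":["motion"]}

```bash
mkdir -p pics
cat > h.py <<'E'
import numpy as np, cv2
from rig import manip
def shot(n):
    d=manip.get_image(n); np.savez('pics/'+n+'.npz',**d); return d
def pts(d):
    v,u=np.mgrid[0:400,0:640]; z=d['range_z']
    c=np.stack([(u-d['cx'])/d['fx']*z,(v-d['cy'])/d['fy']*z,z],-1)
    return (c-d['t'])@d['R']
def proj(d,X):
    c=np.asarray(X)@d['R'].T+d['t']; return np.stack([c[...,0]/c[...,2]*d['fx']+d['cx'],c[...,1]/c[...,2]*d['fy']+d['cy']],-1)
E
python3 - <<'E'
from h import *
for n in('scene','top'):
    d=shot(n); cv2.imwrite(f'pics/{n}0.png',d['img'][:,:,::-1]); print(n,-d['R'].T@d['t'],d['R'][2])
s=manip.get_state();print(s['clock'],s['position'],s['ee_rot'])
E
```

```text
scene [ 1.08765527 -0.07464307  1.06928106] [-0.4790169   0.13852039 -0.86680731]
top [0.30733825 0.08654132 1.30422832] [ 0.19788365 -0.01799372 -0.98006035]
0.1 [0.2262236  0.52812308 0.23052822] [-2.67378896e-04  2.01018350e-01  9.79587135e-01 -7.72206382e-04]
```

View pics/scene0.png

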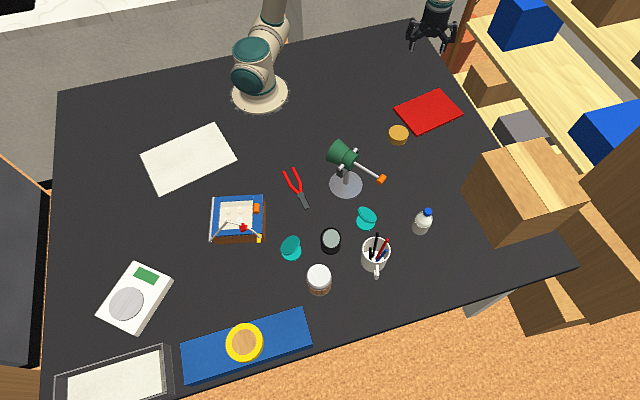

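View pics/top0.png

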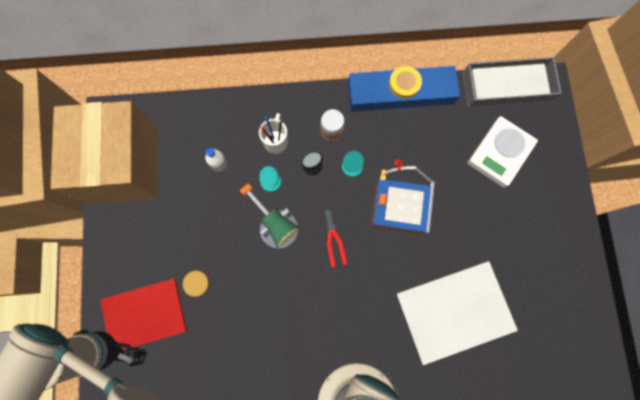

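Scene picture: the lamp is at (345,165) with its orange grip at (382,179). The case is at (237,218), its lid grip at (256,208), the yellow pointer at (260,238) and the red clip at (243,227). Top picture: lamp grip (246,189), lid grip (383,199), pointer (383,175), clip (398,163). Lookalikes: turquoise loupes, the yellow ring on the blue box (405,80), and the red book and pliers handles. Next I'll measure these and check close up.

```bash
cat > m.py <<'E'
from h import *
ims=[]
for n,(box) in (('scene',(190,120,400,260)),('top',(225,140,445,250))):
    d=dict(np.load(f'pics/{n}.npz')); P=pts(d); hsv=cv2.cvtColor(d['img'],cv2.COLOR_RGB2HSV)
    H,S,V=[hsv[...,i].astype(int) for i in range(3)]
    m0=np.zeros((400,640),bool); m0[box[1]:box[3],box[0]:box[2]]=1
    for c,m in (('orange',(H>7)&(H<16)&(S>200)&(V>150)),('yellow',(H>20)&(H<30)&(S>190)&(V>150)),('red',((H<4)|(H>176))&(S>190)&(V>120)),('blue',(H>100)&(H<115)&(S>170)),('green',(H>60)&(H<84)&(S>110)),('white',(S<30)&(V>150))):
        k,l,st,ce=cv2.connectedComponentsWithStats((m&m0).astype(np.uint8))
        for i in range(1,k):
            if st[i,4]>12:
                q=P[(l==i)&(d['range_z']>0)]
                print(n,c,st[i,4],ce[i].round(),'med',np.median(q,0).round(4),'lo',np.percentile(q,3,0).round(3),'hi',np.percentile(q,97,0).round(3))
    x0,y0,x1,y1=box; ims.append(cv2.resize(d['img'][y0:y1,x0:x1,::-1],(790,290),interpolation=cv2.INTER_CUBIC))
cv2.imwrite('pics/crop1.png',np.vstack(ims))
E
python3 m.py
```

```text
scene orange 42 [381. 178.] med [0.5848 0.2478 0.1554] lo [0.572 0.236 0.152] hi [0.597 0.259 0.159]
scene orange 44 [255. 207.] med [ 0.541  -0.1147  0.101 ] lo [ 0.528 -0.123  0.098] hi [ 0.553 -0.106  0.105]
scene yellow 22 [259. 239.] med [ 0.6223 -0.1297  0.061 ] lo [ 0.608 -0.135  0.057] hi [ 0.629 -0.123  0.064]
scene red 172 [293. 181.] med [0.43   0.0227 0.01  ] lo [ 0.381 -0.003  0.006] hi [0.473 0.041 0.014]
scene red 46 [243. 227.] med [ 0.6199 -0.1568  0.1558] lo [ 0.608 -0.166  0.147] hi [ 0.629 -0.148  0.164]
scene red 20 [382. 249.] med [0.7599 0.1908 0.0814] lo [0.758 0.185 0.03 ] hi [0.761 0.196 0.123]
scene blue 613 [239. 210.] med [ 0.5018 -0.1412  0.0627] lo [ 0.456 -0.248  0.059] hi [ 0.592 -0.096  0.066]
scene blue 171 [233. 232.] med [ 0.5791 -0.197   0.0624] lo [ 0.565 -0.235  0.058] hi [ 0.596 -0.148  0.067]
scene blue 29 [382. 254.] med [0.781  0.1813 0.1092] lo [0.773 0.178 0.05 ] hi [0.786 0.186 0.138]
scene green 474 [342. 154.] med [0.4853 0.1636 0.1792] lo [0.45  0.125 0.148] hi [0.519 0.199 0.192]
scene white 1760 [208. 151.] med [ 0.2227 -0.2311  0.0
[... 2349 characters left out ...]
] med [ 0.5993 -0.1852  0.1668] lo [ 0.594 -0.232 -0.002] hi [ 0.647 -0.169  0.179]
top white 19 [392. 170.] med [ 0.6067 -0.1438  0.122 ] lo [ 0.604 -0.175  0.001] hi [ 0.643 -0.135  0.138]
top white 80 [430. 205.] med [ 0.5133 -0.2512  0.0636] lo [ 0.445 -0.266  0.059] hi [ 0.576 -0.235  0.067]
top white 1165 [404. 205.] med [ 0.519  -0.1781  0.0612] lo [ 0.474 -0.226  0.056] hi [ 0.566 -0.131  0.066]
top white 98 [257. 203.] med [0.5404 0.219  0.1553] lo [0.511 0.198 0.151] hi [0.568 0.24  0.16 ]
top white 29 [284. 212.] med [0.5096 0.1516 0.1592] lo [0.504 0.144 0.014] hi [0.536 0.167 0.164]
top white 96 [266. 236.] med [0.4627 0.2105 0.0173] lo [0.445 0.2   0.012] hi [0.496 0.229 0.162]
```

View pics/crop1.png

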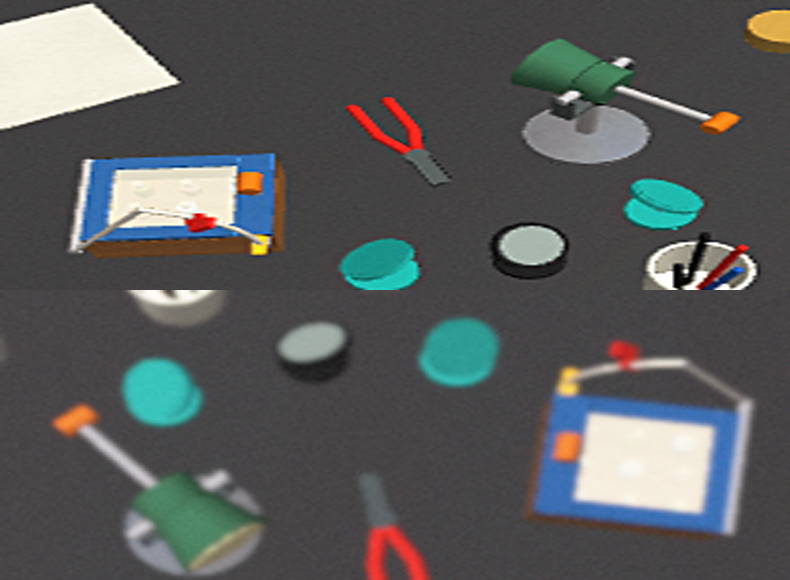

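The crop confirms both choices: the orange cross grip on the green lamp's bar (crop 720,122) and the orange grip on the blue lid (250,182). The yellow pointer is at the lid corner (260,243) and the red clip on the arc at (200,222). Next I'll fit the poses and plan.

```bash
cat > fit.py <<'E'
from h import *
def mats(n):
    d=dict(np.load(f'pics/{n}.npz')); hsv=cv2.cvtColor(d['img'],cv2.COLOR_RGB2HSV).astype(int)
    return d,pts(d),hsv[...,0],hsv[...,1],hsv[...,2]
for n in('scene','top'):
    d,P,H,S,V=mats(n)
    reg=(abs(P[...,0]-.52)<.13)&(abs(P[...,1]+.18)<.12)&(P[...,2]>.052)&(P[...,2]<.072)&(d['range_z']>0)
    m=reg&(H>100)&(H<120)&(S>110)
    q=P[m][:,:2].astype(np.float32)*1000
    print(n,'lid rect',m.sum(),cv2.minAreaRect(q),cv2.boxPoints(cv2.minAreaRect(q)).round(1).tolist())
    m=reg&(S<60)&(V>120)&(P[...,1]<-.23)
    q=P[m][:,:2]*1000;print('strip',q.mean(0),cv2.fitLine(q.astype(np.float32),cv2.DIST_HUBER,0,.01,.01).ravel())
    m=(P[...,0]>.57)&(P[...,0]<.7)&(P[...,1]<.24)&(P[...,1]>-.05)&(H>80)&(H<97)&(S>120)
    for lo,hi in((-.05,.13),(.13,.24)):
        k=m&(P[...,1]>lo)&(P[...,1]<hi); print('turq',np.median(P[k],0),P[k][:,2].max())
    k=(H<18)&(H>5)&(S>160)&(P[...,2]>.12)&(P[...,0]>.55)&(P[...,1]>.2); print('knob',k.sum(),P[k].mean(0),P[k].min(0),P[k].max(0))
    k=(H<18)&(H>5)&(S>160)&(P[...,2]>.085)&(P[...,2]<.115)&(abs(P[...,0]-.54)<.03)&(abs(P[...,1]+.115)<.03); print('lidknob',k.sum(),P[k].mean(0),P[k].min(0),P[k].max(0))
    print('')
print(manip.get_state()['qpos'])
E
python3 fit.py
```

```text
scene lid rect 877 ((524.9957885742188, -172.367919921875), (146.8423309326172, 132.41615295410156), 76.9978256225586) [[444.0, -229.0], [573.0, -258.79998779296875], [606.0, -115.69999694824219], [477.0, -85.9000015258789]]
strip [ 521.52466653 -249.39707122] [ 9.7561079e-01 -2.1950755e-01  5.1869281e+02 -2.4956967e+02]
turq [ 0.66908766 -0.03588292  0.05536582] 0.07496863488774629
turq [0.64217561 0.19006089 0.04701268] 0.0758661757108527
knob 107 [0.61604432 0.48642096 0.1612176 ] [0.56920518 0.23286947 0.12109648] [0.68104519 0.98342104 0.22780454]
lidknob 64 [ 0.54121107 -0.11449119  0.09925248] [ 0.52512902 -0.12488245  0.08605212] [ 0.55353797 -0.10284948  0.10587013]

top lid rect 942 ((520.299072265625, -172.14886474609375), (145.15274047851562, 131.09046936035156), 76.96904754638672) [[440.1000061035156, -228.10000610351562], [567.7999877929688, -257.6000061035156], [600.5, -116.19999694824219], [472.79998779296875, -86.69999694824219]]
strip [ 514.95365441 -247.30012683] [ 9.7817153e-01 -2.0779918e-01  5.0845190e+02 -2.4835278e+02]
turq [ 0.65067337 -0.03568479  0.06103346] 0.07673832800852104
turq [0.62679662 0.19348279 0.05451938] 0.07769793492093398
knob 66 [0.57850041 0.24835874 0.15610855] [0.56564937 0.23350946 0.14918302] [0.59314946 0.26259263 0.16225857]
lidknob 45 [ 0.53354868 -0.11360552  0.10181018] [ 0.52234418 -0.12090113  0.09692436] [ 0.54570552 -0.10562789  0.10794826]

[ 1.04498903e+00  2.76532115e-01  1.50600097e+00  1.65824834e-05
  1.36069386e+00 -1.21015875e-01]
```

```bash
cat > go.py <<'E'
from h import *
from scipy.spatial.transform import Rotation as Ro
import sys
# usage: go.py x y z yawdeg(of tool y) -> units
s=manip.get_state(); w,x,y,z=s['ee_rot']; R=Ro.from_quat([x,y,z,w]).as_matrix()
yaw=np.degrees(np.arctan2(R[1,1],R[0,1]))
a=list(map(float,sys.argv[1:]))
for i in range(0,len(a),4):
    t=R.T@(np.array(a[i:i+3])-s['position']); dy=(a[i+3]-yaw+90)%180-90 if len(sys.argv)<99 else 0
    print((t/.04).round(3),'turn',round(-dy/10,3),'or',round((-dy+180*np.sign(dy))/10,2))
print('t',s['clock'],'pos',s['position'].round(4),'yaw',yaw.round(1),'q',np.round(s['qpos'],2),'f',s['contact_force'].round(1),'w',s['width'],'g',s['gripper_force'])
print(R.round(3).tolist())
E
python3 go.py 0.582 0.248 0.23 126  0.582 0.248 0.125 126
```

```text
[-10.934  -2.934   0.016] turn -5.919 or 12.08
[-10.934  -2.93    2.641] turn -5.919 or 12.08
t 0.1 pos [0.2262 0.5281 0.2305] yaw 66.8 q [ 1.04  0.28  1.51  0.    1.36 -0.12] f [-0.4  0.4 -0.2] w 0.08527621863947009 g 0.0
[[-0.919, 0.394, -0.001], [0.394, 0.919, -0.001], [0.0, -0.002, -1.0]]
```

Call:
{"op": "play_rows", "data": {"motion": [[-1.2,-0.3,0,1,60],[-2.4,-0.6,0,2,60],[-3.6,-0.9,0,3,60],[-4.8,-1.2,0,4,60],[-6,-1.6,0,5,60]], "newtons": 40}}

```text
clock: 0.72
position: [0.4229, 0.3741, 0.2309]
ee_rot: [-0.0, 0.598, 0.801, -0.0]
contact_force: [0.4, 0.8, 0.4]
width: 0.06
gripper_force: 0.0
```

```bash
python3 go.py 0.582 0.248 0.23 126
```

```text
[-4.153  2.919  0.02 ] turn 7.049 or -10.95
t 0.725 pos [0.4229 0.3741 0.2309] yaw 16.5 q [0.6  0.26 1.53 0.   1.35 0.31] f [0.4 0.8 0.4] w 0.059972047563765875 g 0.0
[[-0.284, 0.959, -0.0], [0.959, 0.284, -0.0], [0.0, -0.0, -1.0]]
```

Call:
{"op": "play_rows", "data": {"motion": [[-0.8,0.6,0,1,60],[-1.6,1.2,0,2,60],[-2.5,1.8,0,3,60],[-3.3,2.4,0,4,60],[-4.15,2.92,0,5,60]]}}

```text
clock: 1.35
position: [0.5825, 0.2492, 0.2307]
ee_rot: [-0.0, 0.881, 0.473, -0.0]
contact_force: [-0.0, 0.4, -0.7]
width: 0.0599
gripper_force: 0.0
```

Call:
{"op": "play_rows", "data": {"motion": [[0,0,0,1,60],[0,0,0,2.05,60],[0,0,0,2.05,60]]}}

```text
clock: 1.72
position: [0.5815, 0.2498, 0.2307]
ee_rot: [-0.0, 0.95, 0.312, -0.001]
contact_force: [-0.6, -0.6, 0.1]
width: 0.0599
gripper_force: 0.0
```

```bash
python3 go.py 0.582 0.248 0.125 126
python3 - <<'E'
from h import *
d=shot('wrist'); cv2.imwrite('pics/w1.png',d['img'][:,:,::-1])
P=pts(d);hsv=cv2.cvtColor(d['img'],cv2.COLOR_RGB2HSV).astype(int);H,S=hsv[...,0],hsv[...,1]
k=(H<18)&(H>5)&(S>160)&(P[...,2]>.12)&(P[...,2]<.19)&(abs(P[...,0]-.58)<.05)
print(k.sum(),P[k].mean(0),np.percentile(P[k],2,0),np.percentile(P[k],98,0)); t=k&(P[...,2]>np.percentile(P[k][:,2],60));print('top',P[t].mean(0))
print(cv2.minAreaRect(P[k][:,:2].astype(np.float32)*1000))
E
```

```text
[-0.015  0.044  2.643] turn 0.041 or -17.96
t 1.725 pos [0.5815 0.2498 0.2307] yaw -53.6 q [0.3  0.36 1.37 0.   1.4  1.23] f [-0.6 -0.6  0.1] w 0.05994485431633419 g 0.0
[[0.805, 0.594, -0.001], [0.594, -0.805, -0.0], [-0.001, -0.0, -1.0]]
152 [0.58365114 0.24896591 0.15338369] [0.56963292 0.23475237 0.14924885] [0.59699276 0.26368953 0.15701342]
top [0.57736117 0.24480149 0.15587131]
((583.1957397460938, 249.3985137939453), (17.706348419189453, 26.793399810791016), 36.784698486328125)
```

View pics/w1.png

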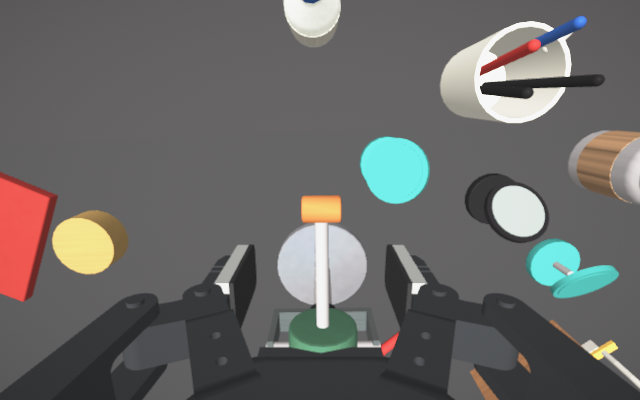

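The wrist view shows the orange lamp grip at (320,209), square between the fingers with clear space around it. Going down to pinch it.

Call:
{"op": "play_rows", "data": {"motion": [[0.03,0.03,0.9,0,60],[0.03,0.03,1.8,0,60],[0.03,0.03,2.6,0,60],[0.03,0.03,2.6,0,20],[0.03,0.03,2.6,0,20]]}}

```text
clock: 2.4
position: [0.5838, 0.2501, 0.1284]
ee_rot: [0.0, 0.95, 0.312, 0.001]
contact_force: [-1.0, -0.8, -1.9]
width: 0.0274
gripper_force: 42.5
```

Call:
{"op": "play_rows", "data": {"motion": [[0,0,0,0,20],[0,0,0,0,20],[0,0,0,0,20]]}}

```text
clock: 2.78
position: [0.584, 0.25, 0.1283]
ee_rot: [-0.0, 0.95, 0.312, 0.001]
contact_force: [-0.3, -0.5, 1.4]
width: 0.0275
gripper_force: 42.7
```

```bash
python3 go.py 0.4797 0.29 0.165 5.3
```

```text
[-1.507 -2.348 -0.921] turn -5.898 or 12.1
t 2.775 pos [0.584  0.25   0.1283] yaw -53.7 q [0.3  0.43 1.53 0.   1.18 1.23] f [-0.3 -0.5  1.4] w 0.02748945730095665 g 42.72490203380585
[[0.806, 0.592, 0.002], [0.592, -0.806, 0.001], [0.002, 0.001, -1.0]]
```

Call:
{"op": "play_rows", "data": {"motion": [[-0.013,-0.275,0,-0.55,20],[-0.053,-0.548,0,-1.1,20],[-0.118,-0.815,0,-1.65,20],[-0.209,-1.075,0,-2.2,20],[-0.324,-1.325,0,-2.75,20]]}}

```text
clock: 3.4
position: [0.5412, 0.2854, 0.128]
ee_rot: [-0.0, 0.848, 0.529, 0.0]
contact_force: [-1.5, -0.6, 1.5]
width: 0.0274
gripper_force: 42.9
```

Call:
{"op": "play_rows", "data": {"motion": [[-0.013,-0.275,0,-0.55,20],[-0.053,-0.548,0,-1.1,20],[-0.118,-0.815,0,-1.65,20],[-0.209,-1.075,0,-2.2,20],[-0.324,-1.325,0,-2.75,20]]}}

```text
clock: 4.03
position: [0.487, 0.2971, 0.1279]
ee_rot: [-0.001, 0.699, 0.716, -0.0]
contact_force: [-3.6, 0.9, 1.3]
width: 0.0271
gripper_force: 42.9
```

```bash
python3 - <<'E'
from h import *
d=shot('scene'); c=d['img'][120:260,190:420,::-1]; cv2.imwrite('pics/s2.png',cv2.resize(c,None,fx=3.4,fy=3.4,interpolation=2))
E
python3 go.py 0.4797 0.29 0.165 5.3
```

```text
[-0.17  -0.16  -0.928] turn -0.373 or 17.63
t 4.075 pos [0.4859 0.297  0.1279] yaw 1.6 q [0.43 0.34 1.68 0.   1.12 0.4 ] f [-2.7  1.5  0.6] w 0.02698482463754725 g 42.83131957054138
[[-0.027, 1.0, -0.002], [1.0, 0.027, 0.001], [0.001, -0.002, -1.0]]
```

View pics/s2.png

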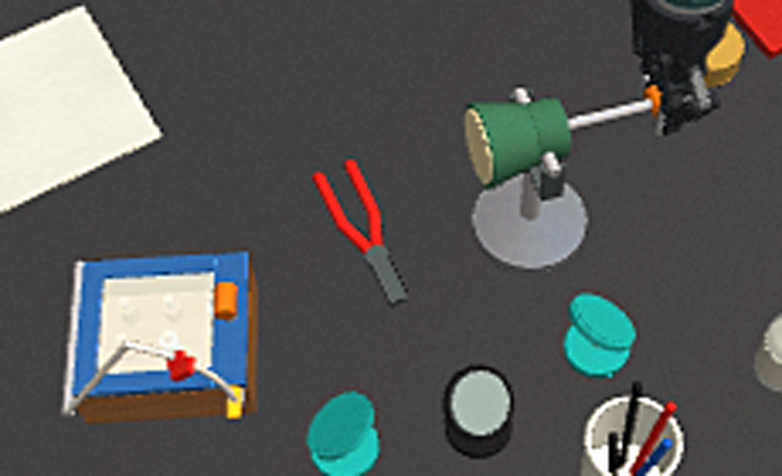

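Scene crop: the grip moved the lamp as planned. The head now faces the case, the other objects haven't moved, and the lid is shut with the pointer at (235,402) and the clip at (180,365). Next is the tilt and the rest of the pan.

Call:
{"op": "play_rows", "data": {"motion": [[-0.02,-0.04,-0.2,-0.1,20],[-0.04,-0.08,-0.4,-0.2,20],[-0.06,-0.12,-0.6,-0.3,20],[-0.09,-0.15,-0.8,-0.38,20],[-0.12,-0.16,-0.98,-0.38,20]]}}

```text
clock: 4.7
position: [0.4819, 0.2909, 0.167]
ee_rot: [0.0, 0.675, 0.738, -0.0]
contact_force: [-2.9, 0.9, -5.0]
width: 0.0275
gripper_force: 41.3
```

Call:
{"op": "play_rows", "data": {"motion": [[0,0,0,0,20],[0,0,0,0,20]]}}

```text
clock: 4.95
position: [0.482, 0.2911, 0.1669]
ee_rot: [0.0, 0.675, 0.738, -0.0]
contact_force: [-2.1, 0.8, 0.7]
width: 0.0272
gripper_force: 41.8
```

```bash
python3 go.py 0.4796 0.2922 0.1673 5.4
python3 - <<'E'
from h import *
for n in('scene','top','wrist'):
    d=shot(n);P=pts(d);hsv=cv2.cvtColor(d['img'],cv2.COLOR_RGB2HSV).astype(int);H,S,V=hsv[...,0],hsv[...,1],hsv[...,2]
    k=(S<40)&(V>110)&(abs(P[...,0]-.487)<.02)&(P[...,1]>.215)&(P[...,1]<.275)&(P[...,2]>.14)&(P[...,2]<.21)
    q=P[k]
    if len(q)>8: print(n,'rod',len(q),cv2.fitLine(q.astype(np.float32),cv2.DIST_HUBER,0,.0005,.001).ravel().round(4), np.polyfit(q[:,1],q[:,2],1))
    k=(H>15)&(H<35)&(S>25)&(S<140)&(V>120)&(abs(P[...,0]-.49)<.06)&(P[...,1]>.1)&(P[...,1]<.16)&(P[...,2]>.08)&(P[...,2]<.21)
    q=P[k]
    if len(q)>20:
        c=q.mean(0);n_=np.linalg.svd(q-c)[2][2];print(n,'glass',len(q),c,n_)
    cv2.imwrite(f'pics/{n}3.png',d['img'][:,:,::-1])
E
```

```text
[ 0.034 -0.057 -0.011] turn -0.03 or 17.97
t 4.95 pos [0.482  0.2911 0.1669] yaw 5.1 q [ 0.42  0.3   1.63 -0.    1.21  0.33] f [-2.1  0.8  0.7] w 0.02716105737924764 g 41.820908188819885
[[-0.089, 0.996, 0.0], [0.996, 0.089, -0.001], [-0.001, 0.0, -1.0]]
scene rod 68 [-0.0682  0.9575  0.2804  0.4877  0.2452  0.1766] [0.28867129 0.10581353]
top rod 75 [-0.0376  0.9677  0.2493  0.4828  0.2384  0.1749] [0.24997064 0.11530562]
wrist rod 844 [-0.0907  0.9565  0.2771  0.4849  0.2621  0.1827] [0.28932416 0.10683075]
```

Rod fits agree to about 0.01 rad: yaw ≈ 5.1–5.4° and tilt ≈ 0.28, against targets of 5.4° and 0.273. Letting go and moving over to the lid, where I'll recheck the case position with the wrist camera.

Call:
{"op": "play_rows", "data": {"motion": [[0,0,0,0,60],[0,0,0,0,60],[0,0,-0.8,0,60],[0,0,-1.8,0,60],[0,0,-2.6,0,60]]}}

```text
clock: 5.72
position: [0.4828, 0.2918, 0.2723]
ee_rot: [0.001, 0.675, 0.738, 0.001]
contact_force: [0.2, -0.5, -0.4]
width: 0.0597
gripper_force: 0.0
```

```bash
python3 go.py 0.5375 -0.114 0.25 -13
```

```text
[-10.226   0.455   0.556] turn 1.812 or -16.19
t 5.725 pos [0.4828 0.2918 0.2723] yaw 5.1 q [ 0.42  0.24  1.46 -0.    1.44  0.33] f [ 0.2 -0.5 -0.4] w 0.059734088074092855 g 0.0
[[-0.089, 0.996, 0.002], [0.996, 0.089, 0.0], [0.0, 0.003, -1.0]]
```

Call:
{"op": "play_rows", "data": {"motion": [[-1.2,0,0,0,60],[-2.4,0.1,0,0.4,60],[-3.6,0.2,0,0.8,60],[-4.8,0.3,0,1.3,60],[-6,0.4,0,1.8,60]]}}

```text
clock: 6.35
position: [0.5199, 0.0523, 0.2709]
ee_rot: [0.001, 0.783, 0.622, 0.001]
contact_force: [0.9, 0.2, 0.5]
width: 0.0598
gripper_force: 0.0
```

```bash
python3 go.py 0.5375 -0.114 0.25 -13
```

```text
[-3.95   1.365  0.525] turn -0.003 or 18.0
t 6.35 pos [0.5199 0.0523 0.2709] yaw -13.0 q [-0.03  0.17  1.54 -0.    1.42  0.19] f [0.9 0.2 0.5] w 0.059800409148586295 g 0.0
[[0.226, 0.974, 0.002], [0.974, -0.226, -0.001], [-0.0, 0.002, -1.0]]
```

Call:
{"op": "play_rows", "data": {"motion": [[-1.4,0.3,0,0,60],[-2.8,0.6,0,0,60],[-4.2,0.9,0,0,60],[-5.6,1.2,0,0,60],[-7,1.3,0,0,60]]}}

```text
clock: 6.98
position: [0.5079, -0.2331, 0.2706]
ee_rot: [0.001, 0.782, 0.623, 0.0]
contact_force: [0.9, 0.4, 0.3]
width: 0.0601
gripper_force: 0.0
```

Call:
{"op": "play_rows", "data": {"motion": [[0,0,0,0,60]]}}

```text
clock: 7.1
position: [0.5071, -0.2349, 0.2702]
ee_rot: [0.001, 0.784, 0.621, -0.001]
contact_force: [-0.1, 0.4, 0.5]
width: 0.0599
gripper_force: 0.0
```

```bash
cat > wl.py <<'E'
from h import *
d=shot('wrist'); cv2.imwrite('pics/w4.png',d['img'][:,:,::-1])
P=pts(d);hsv=cv2.cvtColor(d['img'],cv2.COLOR_RGB2HSV).astype(int);H,S,V=hsv[...,0],hsv[...,1],hsv[...,2]
near=(abs(P[...,0]-.54)<.13)&(abs(P[...,1]+.15)<.13)&(d['range_z']>0)
for c,k in (('knob',(H<18)&(H>5)&(S>160)&(P[...,2]>.085)&(P[...,2]<.12)),('yellow',(H>20)&(H<32)&(S>150)&(P[...,2]>.05)&(P[...,2]<.18)),('red',((H<4)|(H>176))&(S>150)&(P[...,2]>.1)),('lid',(H>100)&(H<120)&(S>110)&(P[...,2]>.052)&(P[...,2]<.072)),('quad',(S<50)&(V>110)&(P[...,2]>.08))):
    q=P[k&near]
    if len(q)<5: print(c,len(q));continue
    v,u=np.nonzero(k&near)
    print(c,len(q),'px',u.mean().round(),v.mean().round(),q.mean(0).round(4),np.percentile(q,2,0).round(4),np.percentile(q,98,0).round(4))
    r=cv2.minAreaRect(q[:,:2].astype(np.float32)*1000);print('   ',r,cv2.boxPoints(r).round(1).tolist())
E
python3 wl.py; python3 go.py 0.5375 -0.114 0.2 -13
```

```text
knob 685 px 321.0 44.0 [ 0.5372 -0.1154  0.1015] [ 0.5246 -0.125   0.0955] [ 0.5505 -0.1049  0.1044]
    ((537.8162231445312, -114.83946990966797), (18.402063369750977, 26.3686580657959), 76.69078826904297) [[522.9000244140625, -120.80000305175781], [548.5, -126.80000305175781], [552.7999877929688, -108.9000015258789], [527.0999755859375, -102.9000015258789]]
yellow 22 px 400.0 51.0 [ 0.6128 -0.1328  0.062 ] [ 0.6031 -0.1351  0.0604] [ 0.6224 -0.1305  0.0634]
    ((612.8382568359375, -132.81411743164062), (0.4964780807495117, 20.620285034179688), 76.69117736816406) [[602.7000122070312, -130.6999969482422], [622.7999877929688, -135.39999389648438], [622.9000244140625, -134.89999389648438], [602.9000244140625, -130.1999969482422]]
red 848 px 441.0 62.0 [ 0.6169 -0.1565  0.1562] [ 0.6031 -0.166   0.1473] [ 0.6278 -0.1466  0.1631]
    ((615.753173828125, -156.7821044921875), (23.66730308532715, 23.657470703125), 77.10425567626953) [[601.5999755859375, -165.6999969482422], [624.5999755859375, -171.0], [629.9000244140625, -147.89999389648438], [606.9000244140625, -142.60000610351562]]
lid 
[... 237 characters left out ...]
89648438], [571.2999877929688, -258.1000061035156], [604.5, -116.0999984741211], [477.6000061035156, -86.4000015258789]]
quad 2324 px 370.0 206.0 [ 0.5496 -0.2091  0.2403] [ 0.4598 -0.245   0.0943] [ 0.6116 -0.1362  0.3332]
    ((532.6771240234375, -177.0714874267578), (137.25376892089844, 144.35324096679688), 75.22108459472656) [[445.3999938964844, -225.0], [585.0, -261.79998779296875], [620.0, -129.10000610351562], [480.3999938964844, -92.30000305175781]]
[3.054 0.065 1.756] turn -0.008 or 17.99
t 7.15 pos [ 0.5073 -0.2324  0.2703] yaw -13.1 q [-0.55  0.23  1.47 -0.    1.44 -0.33] f [ 0.3  0.5 -0.2] w 0.06003129961860212 g 0.0
[[0.226, 0.974, 0.0], [0.974, -0.226, -0.0], [-0.0, 0.0, -1.0]]
```

View pics/w4.png

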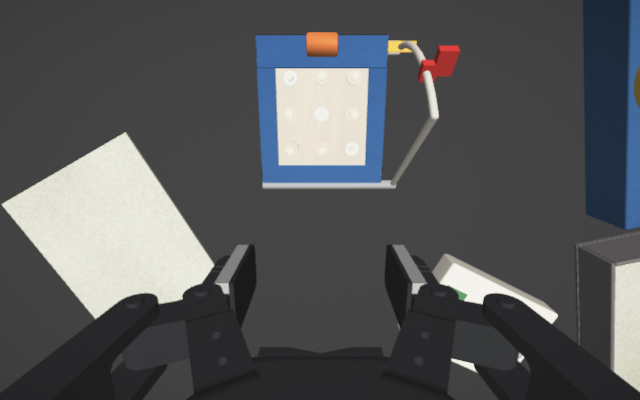

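The wrist view shows the shut lid with its grip at (321,44), the pointer at (400,47), and the red clip with its small nose at (427,70) and its flag at (447,60). The case middle comes out at (0.524,-0.174), as planned. Next I'll measure the clip in hinge coordinates.

```bash
cat > clip.py <<'E'
from h import *
kn=np.array([.5377,-.1148]); ex=np.array([-.2285,-.9735]); ey=np.array([.9735,-.2285]); hg=kn+.136*ex
def loc(q): return np.stack([(q[:,:2]-hg)@ey,-(q[:,:2]-hg)@ex,q[:,2]-.06],1)
if __name__=='__main__':
    print('hinge',hg,'mid',kn+.061*ex)
    for n in('wrist','scene','top'):
        d=dict(np.load(f'pics/{n}.npz'));P=pts(d);hsv=cv2.cvtColor(d['img'],cv2.COLOR_RGB2HSV).astype(int);H,S,V=hsv[...,0],hsv[...,1],hsv[...,2]
        k=((H<4)|(H>176))&(S>150)&(P[...,2]>.1)&(abs(P[...,0]-.61)<.05)&(abs(P[...,1]+.155)<.03)
        L=loc(P[k]); r=np.hypot(L[:,1],L[:,2]); a=np.arctan2(L[:,2],L[:,1])
        print(n,len(L))
        for lo in np.arange(80,125,5):
            s=(L[:,0]*1000>=lo)&(L[:,0]*1000<lo+5)
            if s.sum()>1: print(lo,s.sum(),'r',np.percentile(r[s],[5,50,95]).round(4),'a',np.percentile(a[s],[5,50,95]).round(3),L[s].mean(0).round(4))
E
python3 clip.py
```

```text
hinge [ 0.506624 -0.247196] mid [ 0.5237615 -0.1741835]
wrist 848
80 187 r [0.1389 0.1479 0.1585] a [0.67  0.708 0.715] [0.0832 0.1137 0.096 ]
85 218 r [0.139  0.1512 0.1586] a [0.677 0.709 0.716] [0.0874 0.1144 0.0974]
90 216 r [0.1394 0.151  0.1585] a [0.675 0.709 0.718] [0.0925 0.1145 0.0975]
95 82 r [0.1401 0.1515 0.1585] a [0.673 0.709 0.714] [0.096  0.1148 0.0976]
scene 49
80 10 r [0.1364 0.1455 0.1553] a [0.686 0.707 0.714] [0.0832 0.1112 0.0943]
85 10 r [0.1381 0.1525 0.1581] a [0.675 0.702 0.712] [0.0879 0.1146 0.0964]
90 12 r [0.1381 0.1519 0.157 ] a [0.685 0.703 0.722] [0.0923 0.1144 0.097 ]
95 13 r [0.1417 0.1487 0.1573] a [0.668 0.698 0.715] [0.0969 0.1149 0.0953]
top 44
80 13 r [0.1421 0.1525 0.1572] a [0.669 0.714 0.725] [0.0825 0.1155 0.0985]
85 11 r [0.1406 0.1477 0.1592] a [0.69  0.71  0.731] [0.087  0.1134 0.0977]
90 11 r [0.1435 0.152  0.1566] a [0.665 0.695 0.717] [0.0918 0.1161 0.0963]
```

```bash
python3 go.py 0.5377 -0.1148 0.15 -13.2 0.5377 -0.1148 0.076 -13.2
```

```text
[3.036 0.074 3.006] turn 0.012 or -17.99
[3.036 0.074 4.856] turn 0.012 or -17.99
t 7.15 pos [ 0.5073 -0.2324  0.2703] yaw -13.1 q [-0.55  0.23  1.47 -0.    1.44 -0.33] f [ 0.3  0.5 -0.2] w 0.06003129961860212 g 0.0
[[0.226, 0.974, 0.0], [0.974, -0.226, -0.0], [-0.0, 0.0, -1.0]]
```

Call:
{"op": "play_rows", "data": {"motion": [[1,0.03,0,0,60],[2,0.06,0,0,60],[3.03,0.07,1,0,60],[3.03,0.07,2,0,60],[3.03,0.07,3,0,60]]}}

```text
clock: 7.78
position: [0.5376, -0.1105, 0.1499]
ee_rot: [0.0, 0.781, 0.625, 0.001]
contact_force: [1.0, 0.2, 0.1]
width: 0.0599
gripper_force: 0.0
```

Call:
{"op": "play_rows", "data": {"motion": [[0,0,0,0,60],[0,0,0,0,60]]}}

```text
clock: 8.02
position: [0.5384, -0.1126, 0.152]
ee_rot: [0.001, 0.782, 0.624, 0.001]
contact_force: [-0.9, 0.5, 0.1]
width: 0.0599
gripper_force: 0.0
```

```bash
python3 go.py 0.5377 -0.1148 0.076 -13.2
```

```text
[-0.058 -0.01   1.901] turn 0.037 or -17.96
t 8.025 pos [ 0.5384 -0.1126  0.152 ] yaw -12.8 q [-0.33  0.29  1.69  0.    1.16 -0.11] f [-0.9  0.5  0.1] w 0.05987031705194768 g 0.0
[[0.222, 0.975, 0.003], [0.975, -0.222, -0.001], [-0.0, 0.003, -1.0]]
```

Call:
{"op": "play_rows", "data": {"motion": [[-0.055,0,0.7,0.03,60],[-0.055,0,1.4,0.03,60],[-0.055,0,1.9,0.03,60],[-0.055,0,1.9,0.03,20],[-0.055,0,1.9,0.03,20]], "newtons": 60}}

```text
clock: 8.65
position: [0.5368, -0.1151, 0.0763]
ee_rot: [0.0, 0.784, 0.621, 0.0]
contact_force: [-0.9, -0.3, 5.9]
width: 0.0269
gripper_force: 59.9
```

Call:
{"op": "play_rows", "data": {"motion": [[0,0,0,0,20],[0,0,0,0,20],[0,0,0,0,20]]}}

```text
clock: 9.02
position: [0.5368, -0.1151, 0.0763]
ee_rot: [0.0, 0.784, 0.621, 0.0]
contact_force: [-3.8, 1.0, 6.6]
width: 0.0271
gripper_force: 60.1
```

```bash
python3 go.py 0.5377 -0.1148 0.076 -13.2
```

```text
[0.013 0.02  0.006] turn 0.002 or -18.0
t 9.025 pos [ 0.5368 -0.1151  0.0763] yaw -13.2 q [-0.34  0.37  1.79 -0.    0.98 -0.11] f [-3.8  1.   6.6] w 0.02706662839018255 g 60.110939741134644
[[0.228, 0.974, 0.001], [0.974, -0.228, -0.0], [-0.0, 0.001, -1.0]]
```

Call:
{"op": "play_rows", "data": {"motion": [[-0.057,0,-0.203,0,20],[-0.126,0,-0.401,0,20],[-0.207,0,-0.594,0,20],[-0.299,0,-0.783,0,20],[-0.403,0,-0.967,0,20]]}}

```text
clock: 9.65
position: [0.533, -0.131, 0.1134]
ee_rot: [-0.0, 0.784, 0.621, 0.0]
contact_force: [1.5, 0.7, -9.6]
width: 0.0269
gripper_force: 59.5
```

Call:
{"op": "play_rows", "data": {"motion": [[-0.077,0,-0.118,0,20],[-0.154,0,-0.234,0,20],[-0.237,0,-0.345,0,20],[-0.324,0,-0.454,0,20],[-0.42,0,-0.559,0,20]]}}

```text
clock: 10.28
position: [0.5291, -0.1475, 0.1355]
ee_rot: [-0.0, 0.784, 0.621, -0.0]
contact_force: [1.8, 1.0, -11.0]
width: 0.0268
gripper_force: 59.7
```

Call:
{"op": "play_rows", "data": {"motion": [[-0.125,0,-0.122,0,20],[-0.251,0,-0.245,0,20],[-0.251,0,-0.245,0,20]]}}

```text
clock: 10.65
position: [0.5268, -0.1574, 0.1456]
ee_rot: [0.0, 0.784, 0.621, -0.0]
contact_force: [2.1, 0.5, -11.7]
width: 0.0268
gripper_force: 59.9
```

```bash
python3 go.py 0.5377 -0.1148 0.076 -13.2
cat > lidm.py <<'E'
from clip import *
for n in('scene','top','wrist'):
    d=shot(n);P=pts(d);hsv=cv2.cvtColor(d['img'],cv2.COLOR_RGB2HSV).astype(int);H,S,V=hsv[...,0],hsv[...,1],hsv[...,2]
    L=loc(P.reshape(-1,3)).reshape(P.shape); ok=d['range_z']>0
    for c,k in (('yellow',(H>20)&(H<32)&(S>140)),('red',((H<4)|(H>176))&(S>150)&(L[...,2]>.04)),('lid',(H>100)&(H<120)&(S>110)&(abs(L[...,0])<.066))):
        lim=.075 if c!='lid' else -.07
        q=L[k&ok&(L[...,0]>lim)&(L[...,0]<.105)&(L[...,1]>0.01)&(L[...,1]<.17)&(L[...,2]>-.005)&(L[...,2]<.15)]
        if len(q)<5: print(n,c,len(q)); continue
        if c=='lid': f=cv2.fitLine(q[:,1:].astype(np.float32),cv2.DIST_HUBER,0,.0005,.001).ravel();print(n,'lid fit',len(q),np.arctan2(f[1],f[0]).round(4),f.round(4))
        else:
            r=np.hypot(q[:,1],q[:,2]);a=np.arctan2(q[:,2],q[:,1]);print(n,c,len(q),'u',np.percentile(q[:,0],[2,98]).round(4),'r',np.percentile(r,[5,50,95]).round(4),'a',np.percentile(a,[5,50,95]).round(3))
    if n!='top':
        p=proj(d,[.6,-.15,.15]) if n=='scene' else None
        if p is not None:
            x,y=p.astype(int); cv2.imwrite('pics/lid_%s.png'%(sys.argv[1]),cv2.resize(d['img'][max(0,y-45):y+45,x-60:x+60,::-1],None,fx=6,fy=6,interpolation=2))
E
sed -i '1i import sys' lidm.py; python3 lidm.py a
```

```text
[1.1   0.021 1.739] turn -0.003 or 18.0
t 10.65 pos [ 0.5268 -0.1574  0.1456] yaw -13.2 q [-0.42  0.3   1.69 -0.    1.15 -0.19] f [  2.1   0.5 -11.7] w 0.026757862008946188 g 59.90658402442932
[[0.229, 0.973, 0.0], [0.973, -0.229, -0.0], [-0.0, 0.0, -1.0]]
scene yellow 7 u [0.0773 0.0933] r [0.1376 0.1434 0.1448] a [0.533 0.568 0.585]
scene red 45 u [0.0771 0.0978] r [0.1359 0.1471 0.1577] a [0.672 0.702 0.713]
scene lid fit 611 0.5654 [0.8443 0.5358 0.0853 0.0572]
top yellow 0
top red 32 u [0.0773 0.093 ] r [0.1392 0.1492 0.1581] a [0.678 0.709 0.725]
top lid fit 282 0.5714 [0.8411 0.5409 0.109  0.0733]
wrist yellow 203 u [0.0753 0.0925] r [0.1446 0.1454 0.1462] a [0.556 0.568 0.579]
wrist red 1912 u [0.0755 0.0967] r [0.1396 0.151  0.1589] a [0.671 0.707 0.714]
wrist lid fit 16387 0.5632 [0.8455 0.5339 0.0974 0.0663]
```

View pics/lid_a.png

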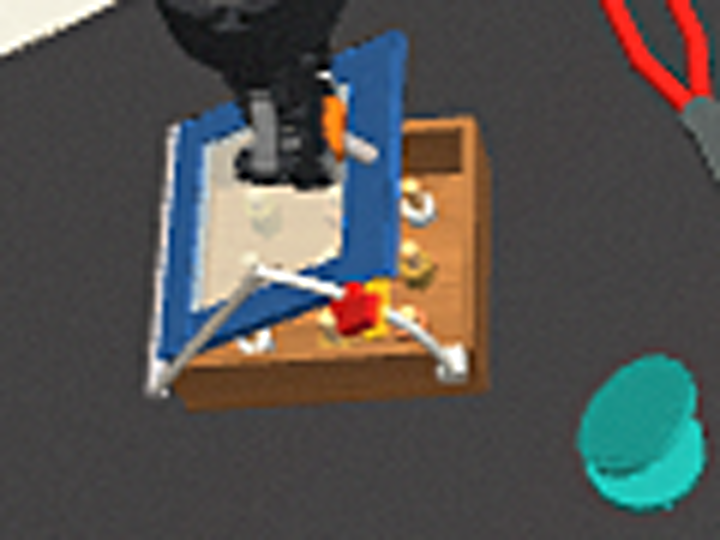

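The lid is at about 0.567 and the clip at about 0.687, unmoved. The crop shows the yellow pointer (378,300) just below the red clip (355,305). I'll approach in small steps and watch the force and the clip.

Call:
{"op": "play_rows", "data": {"motion": [[-0.07,0,-0.064,0,20],[-0.14,0,-0.127,0,20],[-0.14,0,-0.127,0,20]]}}

```text
clock: 11.18
position: [0.5256, -0.1626, 0.1503]
ee_rot: [-0.0, 0.784, 0.621, -0.0]
contact_force: [2.2, -0.5, -15.3]
width: 0.0268
gripper_force: 59.9
```

```bash
python3 go.py 0.5377 -0.1148 0.076 -13.2|sed -n 2p;  python3 lidm.py b
```

```text
t 11.175 pos [ 0.5256 -0.1626  0.1503] yaw -13.2 q [-0.43  0.3   1.69 -0.    1.16 -0.2 ] f [  2.2  -0.5 -15.3] w 0.026847619310337426 g 59.882447719573975
scene yellow 0
scene red 49 u [0.0768 0.0984] r [0.1361 0.1468 0.158 ] a [0.67  0.701 0.715]
scene lid fit 581 0.6152 [0.8167 0.5771 0.0844 0.0627]
top yellow 0
top red 35 u [0.0785 0.0933] r [0.1404 0.1502 0.1579] a [0.672 0.706 0.726]
top lid fit 314 0.6093 [0.82   0.5723 0.1039 0.0778]
wrist yellow 180 u [0.0754 0.0895] r [0.1447 0.1454 0.1462] a [0.604 0.615 0.629]
wrist red 1854 u [0.0756 0.0966] r [0.1397 0.1511 0.1589] a [0.671 0.707 0.714]
wrist lid fit 16453 0.6162 [0.8161 0.5779 0.0728 0.0561]
```

Call:
{"op": "play_rows", "data": {"motion": [[-0.053,0,-0.045,0,20],[-0.053,0,-0.045,0,20]]}}

```text
clock: 11.58
position: [0.525, -0.1649, 0.1521]
ee_rot: [0.0, 0.784, 0.621, -0.0]
contact_force: [1.9, -2.1, -16.3]
width: 0.0268
gripper_force: 60.0
```

```bash
python3 go.py 0.5377 -0.1148 0.076 -13.2|sed -n 2p;  python3 lidm.py c
```

```text
t 11.575 pos [ 0.525  -0.1649  0.1521] yaw -13.2 q [-0.43  0.3   1.68 -0.    1.16 -0.2 ] f [  1.9  -2.1 -16.3] w 0.02675629839719522 g 59.965410232543945
scene yellow 1
scene red 49 u [0.0767 0.0981] r [0.1374 0.1478 0.1595] a [0.677 0.701 0.715]
scene lid fit 563 0.6362 [0.8043 0.5942 0.0631 0.0499]
top yellow 0
top red 37 u [0.077  0.0929] r [0.1406 0.1513 0.1567] a [0.667 0.705 0.723]
top lid fit 322 0.628 [0.8092 0.5876 0.1033 0.0807]
wrist yellow 142 u [0.0755 0.0868] r [0.1446 0.1454 0.1462] a [0.625 0.635 0.648]
wrist red 1805 u [0.0756 0.0966] r [0.1401 0.1509 0.1588] a [0.671 0.708 0.714]
wrist lid fit 16328 0.6277 [0.8094 0.5873 0.0972 0.0763]
```

Call:
{"op": "play_rows", "data": {"motion": [[-0.056,0,-0.046,0,20],[-0.056,0,-0.046,0,20]]}}

```text
clock: 11.98
position: [0.5245, -0.1669, 0.1538]
ee_rot: [-0.0, 0.784, 0.621, -0.0]
contact_force: [2.8, -2.7, -18.2]
width: 0.0271
gripper_force: 60.1
```

```bash
sed -i 's/\[5,50,95\]).round(3)/[1,5,50,95,99]).round(3)/' lidm.py; python3 go.py 0.5377 -0.1148 0.076 -13.2|sed -n 2p;  python3 lidm.py d
```

```text
t 11.975 pos [ 0.5245 -0.1669  0.1538] yaw -13.2 q [-0.43  0.29  1.68 -0.    1.17 -0.2 ] f [  2.8  -2.7 -18.2] w 0.027057955434677414 g 60.08289635181427
scene yellow 0
scene red 49 u [0.0771 0.0973] r [0.1368 0.1481 0.1579] a [0.666 0.669 0.7   0.714 0.719]
scene lid fit 552 0.6557 [0.7926 0.6097 0.0846 0.068 ]
top yellow 0
top red 39 u [0.078  0.0936] r [0.1406 0.1505 0.1589] a [0.67  0.675 0.704 0.727 0.73 ]
top lid fit 332 0.645 [0.7991 0.6012 0.1024 0.0828]
wrist yellow 38 u [0.075  0.0848] r [0.1447 0.1454 0.1464] a [0.638 0.64  0.646 0.651 0.652]
wrist red 1815 u [0.0755 0.0966] r [0.14   0.1511 0.1588] a [0.666 0.671 0.708 0.714 0.716]
wrist lid fit 16221 0.6525 [0.7946 0.6072 0.1004 0.0815]
```

Call:
{"op": "play_rows", "data": {"motion": [[-0.04,0,-0.032,0,20],[-0.04,0,-0.032,0,20]]}}

```text
clock: 12.38
position: [0.5242, -0.1687, 0.1553]
ee_rot: [0.0, 0.784, 0.621, -0.0]
contact_force: [1.9, -3.7, -18.6]
width: 0.027
gripper_force: 60.1
```

```bash
python3 go.py 0.5377 -0.1148 0.076 -13.2|sed -n 2p;  python3 lidm.py e
python3 - <<'E'
from h import *
d=dict(np.load('pics/wrist.npz')); x,y=proj(d,[.6,-.155,.15]).astype(int); print(x,y)
c=d['img'][max(0,y-60):y+60,max(0,x-80):x+80,::-1]; cv2.imwrite('pics/wc.png',cv2.resize(c,None,fx=4.5,fy=4.5,interpolation=2))
E
```

```text
t 12.375 pos [ 0.5242 -0.1687  0.1553] yaw -13.2 q [-0.44  0.29  1.68 -0.    1.17 -0.21] f [  1.9  -3.7 -18.6] w 0.026995419194762293 g 60.14733910560608
scene yellow 0
scene red 48 u [0.077  0.0981] r [0.1374 0.1483 0.1576] a [0.663 0.67  0.702 0.715 0.72 ]
scene lid fit 535 0.6687 [0.7846 0.62   0.0833 0.0691]
top yellow 0
top red 41 u [0.0766 0.0931] r [0.1407 0.1509 0.1584] a [0.666 0.683 0.708 0.726 0.728]
top lid fit 332 0.6603 [0.7898 0.6133 0.0966 0.0817]
wrist yellow 0
wrist red 1815 u [0.0756 0.0967] r [0.1396 0.1505 0.1588] a [0.665 0.671 0.708 0.714 0.716]
wrist lid fit 16040 0.672 [0.7826 0.6225 0.0786 0.067 ]
469 192
```

View pics/wc.png

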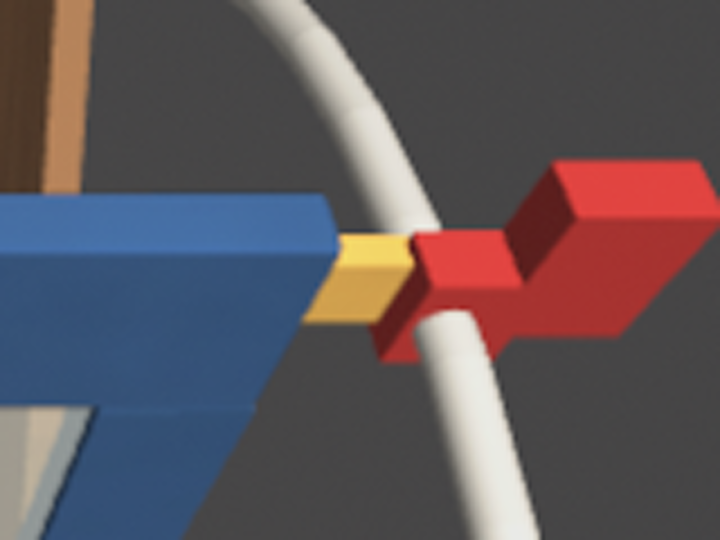

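The wrist crop shows the yellow pointer tip (375,280) beside the clip's side face (405,300), slightly below the clip's centre and not pressing it. The clip angle is unchanged. One small last step remains, about +0.017 rad, easing the radial pull a little.

Call:
{"op": "play_rows", "data": {"motion": [[-0.03,0,-0.01,0,20],[-0.062,0,-0.018,0,20],[-0.062,0,-0.018,0,20],[-0.062,0,-0.018,0,20]]}}

```text
clock: 13.02
position: [0.5238, -0.1699, 0.1562]
ee_rot: [-0.0, 0.784, 0.621, 0.001]
contact_force: [1.8, -0.6, -15.7]
width: 0.0266
gripper_force: 60.6
```

```bash
python3 go.py 0.5377 -0.1148 0.076 -13.2|sed -n 2p;  python3 lidm.py f
python3 - <<'E'
from h import *
d=dict(np.load('pics/wrist.npz')); x,y=proj(d,[.6,-.155,.15]).astype(int); print(x,y)
c=d['img'][max(0,y-60):y+60,max(0,x-80):x+80,::-1]; cv2.imwrite('pics/wc2.png',cv2.resize(c,None,fx=4.5,fy=4.5,interpolation=2))
E
```

```text
t 13.025 pos [ 0.5238 -0.1699  0.1562] yaw -13.2 q [-0.44  0.29  1.68  0.    1.17 -0.21] f [  1.8  -0.6 -15.7] w 0.026563286952919155 g 60.57566463947296
scene yellow 0
scene red 48 u [0.0784 0.0979] r [0.1371 0.1479 0.1592] a [0.671 0.673 0.7   0.716 0.717]
scene lid fit 532 0.6767 [0.7797 0.6262 0.0783 0.0668]
top yellow 0
top red 41 u [0.0758 0.0929] r [0.1385 0.1504 0.158 ] a [0.658 0.67  0.704 0.724 0.726]
top lid fit 339 0.6791 [0.7781 0.6281 0.1013 0.0871]
wrist yellow 0
wrist red 1809 u [0.0756 0.0966] r [0.14   0.1507 0.1588] a [0.666 0.671 0.708 0.714 0.716]
wrist lid fit 15987 0.6875 [0.7728 0.6346 0.1034 0.0891]
468 189
```

View pics/wc2.png

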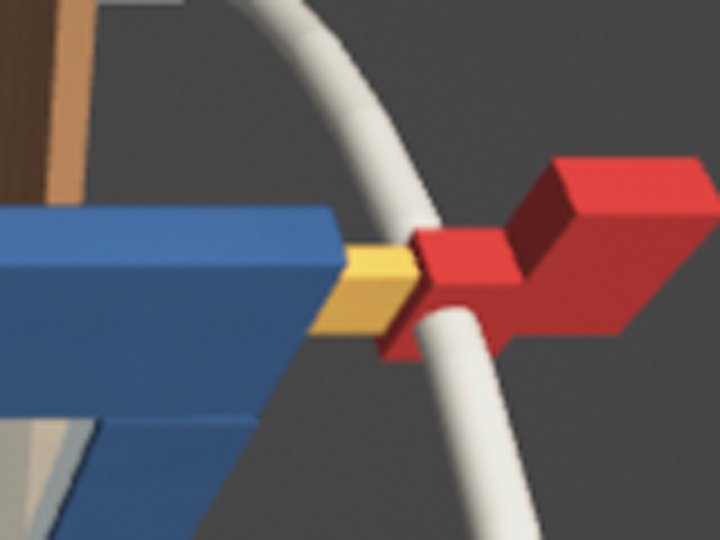

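The wrist crop shows the pointer's end face (y≈262) centred on the clip's nose end face (y≈260). That is within about 0.005 rad, and the clip hasn't moved. Handing in while still holding the lid.

```bash
python3 -c "from rig import manip; print(manip.sign_off())"
```

```text
the job is handed in; nothing more can be done
None
```

I handed the job in at about 13 s: the lamp was aimed at the case middle, to within about 1° by my measurements, while the case was still shut. The lid is held with its pointer level with the red clip, to within about 0.01 rad, and the clip reads unmoved; I did not re-check the lamp or the other things on the bench at the end.

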